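# Wedge the test guard's swing door shut

### The arm

A 6-joint arm with a two-finger parallel gripper is mounted at the origin on the work surface. World frame = base frame: x ahead of the robot, y to its left, z up, the work surface at z = 0. Lengths are in m, angles in rad, forces in N, time in s.
With the tool pointing down it reaches from about 0.35 to 0.8 m from the base axis. Payload 7.3 kg.
Tool frame: the origin (TCP) lies between the finger pads; the fingertips stand 25 mm ahead of it and the grasp point (between the pads) lies 6 mm ahead of it (r.tip_extent is the distance from the TCP to the fingertips, in m); z points along the fingers, y is the direction in which the jaws open and shut (so a half turn about z gives the same grasp; the last joint's range is limited). The gripper opens to 85 mm and grips with 20 to 120 N. Pads are 22 mm wide; open, the fingers measure 114 mm over their backs; the gripper's body (76 mm by 85 mm) begins 54 mm behind the grasp point. The pads swing forward as they close: fully open they stand 13 mm farther back than shut.
Start: joints at [-1.3, 0.342, 1.524, -0, 1.275, -0.146], TCP at [0.213, -0.48, 0.256] pointing down, gripper open.
Joint ranges: [-2.53, 2.53], [-0.77, 2.02], [0.04, 2.7], [-1, 4.14], [0.28, 2.66], [-3.11, 3.11]. Speed limits (rad/s): [2.57, 2.57, 3.14, 3.14, 3.14, 3.14].

### API

Orientations are given as a unit quaternion [x, y, z, w].
In Python, from workcell import r, command_gripper, optics gives the robot as it stands. The module is installed in compiled form; this text tells all that it offers. Calls block until the motion is done:
- r.reach(position, orientation): joint-space move of the TCP to a pose.
- r.move_straight(position, orientation=None, speed=0.15, max_force=None): straight line of the TCP; orientation=None keeps the orientation; speed is the mean speed in m/s. With max_force (N) it stops when the force on the tool has changed by that much, and returns True; else False.
- r.movej(angles): joint-space move.
- command_gripper(opening, force=None): finger opening in m; force is the grip in N (None keeps the last); returns when the fingers have stopped.
- r.hold(seconds).
- r.solve_ik(position, orientation): joint angles nearest the present ones, or None.
- r.read_state(): the state.
- optics.get_image(name): name is "side" or "top" or "wrist"; returns (picture, depth): 384x512x3 uint8, red, green, blue; 384x512 float32, m along the optical axis (not along the pixel's ray), 0 where there is no reading.
- optics.camera_model(name): a dict with "K" (3x3 intrinsics, pixels), "R" (3x3) and "t" (3): a world point X has camera coordinates R X + t; the wrist camera has in their place "tool_from_camera" (4x4, takes a point from camera to tool coordinates, whose origin is the TCP and whose axes are the flange's). Camera axes: x right, y down, z forward; pixel columns grow to the right and rows downward; lengths in m; the calibration is good to about 2 mm. The wrist camera is an equidistant fisheye: a pixel r from the principal point sees the ray r / f radians off the axis. A picture is of the moment at which its call begins: read the wrist's pose just before it. camera_model takes no time and is no camera call.
A pose or a line that the arm cannot do raises r.PlanningError and nothing moves.
- r.finish_job(): hands the job in, once; it reports no verdict.
The state is a dict: "time_s": time; "joint_positions": joint angles; "dq": joint speeds; "tau": joint torques, N m; "eef_pos": TCP position; "eef_rot": TCP orientation; "contact_force": force on the tool from outside, world axes, zero at the start; "torque": the same for the moment, N m; "grip_width": finger opening in m.
Only numpy, scipy, OpenCV 4.12 (cv2) and the standard library are available. Lean on these libraries where they do the work, as an engineer would, in place of code of your own. Each camera call takes 0.05 s, during which the arm holds its last target. There are 200 camera calls.

### The job

The catch of the swing door on the test guard is missing. Gently swing the door shut, then take the wooden wedge, slide it thin end first and square to the door under the door's bottom edge, in the half away from the hinge, and tap it in along the bench until it jams the door tightly shut, pushing firmly but without forcing it. Let go of the wedge, and leave the label roll, the screwdriver and the black module where they are.

Things in the scene. Friction and masses are not known exactly. Their poses are not given: they have to be found in the camera images.
- guard: Fixed box of aluminium profile and grey sheet, clear roof: 220 mm deep (x), 280 wide (y), 172 high. Origin under its centre, on the bench. x points from the door side into the box, z up. The door closes its -x side and is hinged at the +y end: vertical hinge line at x = -118, y = +130 mm. Feet (22 mm wide) at the four corners; the box's floor is 20 mm above the bench, clear of the wedge.
- door (a joint): Angle of the door, rad: 0 shut against its stop, grows as the free edge swings out to the guard's -x. Starts ajar, 0.15 to 0.45. White, 260 mm wide, 160 high, 16 thick, 0.7 kg, flat outside, no projecting handle. Shut, its outer face is at x = -126 and its free edge at y = -130 mm of the guard. It swings easily (0.3 N at the free edge) and stays where left; press it home gently (under 40 N).
- wedge_place (a point): Fixed point on the bench straight below the shut door's outer face, 80 mm from the free edge towards the hinge: where the wedge goes under, to within 50 mm along the door. Axes as the guard's (x into the box, y towards the hinge). The gap under the door is anything from 8 to 15 mm, depending on how the door hangs, and is not measured: feel for it.
- wedge: Loose plain wooden wedge, about 0.07 kg, lying on its flat underside: 140 mm long (x), 36 wide (y), 28 high at the blunt heel (x = -70 mm), falling evenly to 4 mm at the thin end (x = +70). Origin at the centre of the underside. After it binds the push grows by a few N per mm; 12 to 15 N on the heel jams it well. It should not bear on the door with more than 25 N.
- wedge_tip (a point): Middle of the wedge's thin end, on the underside; axes as the wedge's (x out of the thin end). It goes about 25 to 65 mm under the door before the wedge binds. Then it stays by friction, provided that it lies on the bench when let go: a wedge held off the bench loses its jam.
- label_roll: Bystander: white paper label roll standing on end, 60 mm diameter, 50 high. Origin under its centre.
- screwdriver: Bystander: screwdriver lying on the bench.
- module: Bystander: black electronics module 90 x 120 x 34 mm with a green terminal strip on top. Origin under its centre.
Not all that is in view belongs to the job. Of the things that look like the wedge, the smallest one is meant.

How it is judged:
By the outcome, as a careful person would: the job done as asked, in the order asked, and still so for the second after the job is handed in, with the robot touching nothing.
It also fails if it takes over 72 s, if anything falls off the work surface, if the arm or the gripper's body presses on something with over 40 N, if the wrist force passes 120 N, or if a joint passes its speed limit or range.

## Working session

There is one attempt and no reset: what is moved stays moved. The work goes in short steps, each a Python script; the robot and the scene stay as the last script left them, time stands still between calls to the robot, and variables do not carry over. Pictures are saved under pics/ and viewed, about 8 in all and at most 12, crops included, and the job is handed in when it is done.

```bash
mkdir -p pics; ls
python3 - <<'E'
from workcell import r,optics
import cv2,numpy as np
for n in("top","side"):
    im,d=optics.get_image(n); np.savez(f"pics/{n}0.npz",im=im,d=d)
    cv2.imwrite(f"pics/{n}0.png",cv2.resize(im[:,:,::-1],(768,576)))
    m=optics.camera_model(n); print(n,m['K'].tolist(),np.round(m['R'],3).tolist(),np.round(m['t'],3), (-m['R'].T@m['t']).round(3))
print(r.read_state()['eef_rot'],r.read_state()['contact_force'],r.tip_extent)
E
```

```text
pics
top [[369.36052492820284, 0.0, 250.15645617078144], [0.0, 369.36052492820284, 200.91191959802597], [0.0, 0.0, 1.0]] [[-0.027, -1.0, -0.0], [-0.991, 0.026, -0.134], [0.134, -0.003, -0.991]] [0.085 0.561 0.861] [0.443 0.073 0.929]
side [[449.5688028247278, 0.0, 253.99940564174292], [0.0, 449.5688028247278, 176.2998776318259], [0.0, 0.0, 1.0]] [[0.903, 0.429, -0.023], [0.232, -0.534, -0.813], [-0.362, 0.729, -0.581]] [-0.508 -0.044  1.193] [ 0.9   -0.675  0.646]
[ 9.78361129e-01  2.06903532e-01 -4.15750499e-05 -6.54943340e-04] [-0.40665512  0.03988593  0.27204065] 0.025
```

View pics/top0.png

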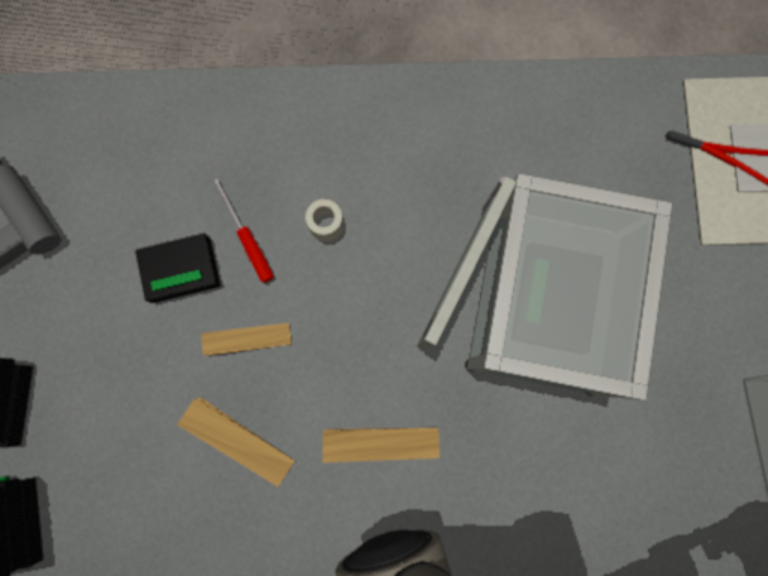

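View pics/side0.png

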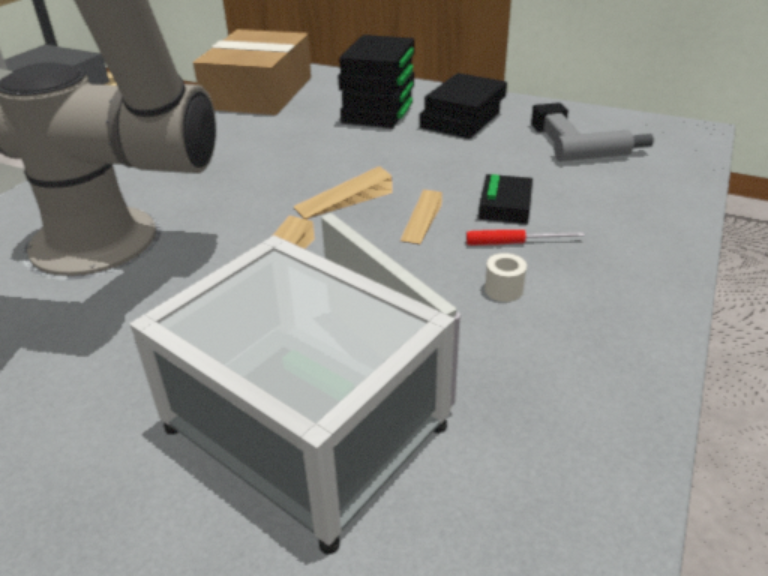

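The top view shows the guard at right, with roof corners near (519,176), (671,203), (645,398) and (486,367). The door is ajar, running from (507,180) to its free edge at (432,343). There are three wedges, at (246,339), (236,440) and (380,445), and the first looks smallest. The side view agrees and also shows the roll, screwdriver and module beyond the door. Next I'll measure these.

```bash
cat > h.py <<'E'
import numpy as np,cv2
from workcell import r,optics,command_gripper
from scipy.spatial.transform import Rotation as Ro
def ray(n,px,z):
    m=optics.camera_model(n);K,R,t=m['K'],m['R'],m['t']
    px=np.atleast_2d(px).astype(float); d=np.c_[px,np.ones(len(px))]@np.linalg.inv(K).T@R
    c=-R.T@t; return c+d*((z-c[2])/d[:,2])[:,None]
def cloud(n,d):
    m=optics.camera_model(n);K,R,t=m['K'],m['R'],m['t']
    v,u=np.indices(d.shape); p=np.stack([(u-K[0,2])/K[0,0]*d,(v-K[1,2])/K[1,1]*d,d],-1)
    return (p-t)@R
def down(yaw): # tool down; tool y(jaw) axis at yaw+90 ; tool x at yaw
    x=np.array([np.cos(yaw),np.sin(yaw),0]);z=np.array([0,0,-1.]);return Ro.from_matrix(np.c_[x,np.cross(z,x),z]).as_quat()
E
python3 - <<'E'
from h import *
f=np.load('pics/top0.npz');im,d=f['im'],f['d'];P=cloud('top',d)
print('bench z',P[250,230],P[100,30])
s=512/768
roof=ray('top',np.array([(519,176),(671,203),(645,398),(486,367)])*s,0.172);print(roof.round(3)); 
print([np.linalg.norm(roof[i]-roof[i-1]).round(3) for i in range(4)],roof.mean(0))
print('door',ray('top',np.array([(507,180),(432,343)])*s,0.172).round(3))
hsv=cv2.cvtColor(im,cv2.COLOR_RGB2HSV);m=cv2.inRange(hsv,(8,90,80),(25,255,255))
for c in cv2.findContours(m,0,2)[0]:
    if cv2.contourArea(c)<300: continue
    k=np.zeros_like(m);cv2.drawContours(k,[c],-1,255,-1);k=cv2.erode(k,np.ones((3,3)))>0
    q=P[k]; b=cv2.boxPoints(cv2.minAreaRect(c)); w=ray('top',b,0.014)
    w_=w[:,:2];L=[np.linalg.norm(w_[i]-w_[i-1]).round(3) for i in range(4)]
    A=np.c_[q[:,:2]-q[:,:2].mean(0),np.ones(len(q))];co=np.linalg.lstsq(A,q[:,2],rcond=None)[0]
    print('wedge',w_.round(3).tolist(),L,'ctr',q.mean(0).round(4),'slope',co.round(3),'z',q[:,2].min().round(3),q[:,2].max().round(3))
# door/high points
mask=(P[...,2]>0.155)&(P[...,2]<0.19)&(d>0)
q=P[mask];print('high',len(q),q[:,2].mean())
cv2.imwrite('pics/crop.png',cv2.resize(im[100:290,90:460,::-1],None,fx=2.1,fy=2.1,interpolation=3))
E
```

```text
bench z [0.44579968 0.12294701 0.00358304] [ 8.51826704e-01  6.42764288e-01 -7.59447583e-04]
[[ 0.719 -0.139  0.172]
 [ 0.674 -0.351  0.172]
 [ 0.404 -0.289  0.172]
 [ 0.451 -0.078  0.172]]
[np.float64(0.275), np.float64(0.217), np.float64(0.277), np.float64(0.217)] [ 0.56182726 -0.21416445  0.172     ]
door [[ 0.714 -0.121  0.172]
 [ 0.485 -0.006  0.172]]
wedge [[0.36, 0.161], [0.358, -0.026], [0.308, -0.025], [0.31, 0.161]] [np.float64(0.05), np.float64(0.187), np.float64(0.05), np.float64(0.186)] ctr [0.336  0.0689 0.0255] slope [1.692 0.137 0.026] z 0.003 0.929
wedge [[0.375, 0.396], [0.421, 0.365], [0.313, 0.205], [0.268, 0.237]] [np.float64(0.191), np.float64(0.056), np.float64(0.192), np.float64(0.055)] ctr [0.3471 0.2983 0.0266] slope [ 2.02  -1.343  0.027] z 0.004 0.929
wedge [[0.521, 0.361], [0.535, 0.215], [0.498, 0.211], [0.484, 0.355]] [np.float64(0.038), np.float64(0.146), np.float64(0.038), np.float64(0.145)] ctr [0.5093 0.2847 0.0196] slope [-2.11 -0.35  0.02] z 0.002 0.929
high 15252 0.16841554456769245
```

View pics/crop.png

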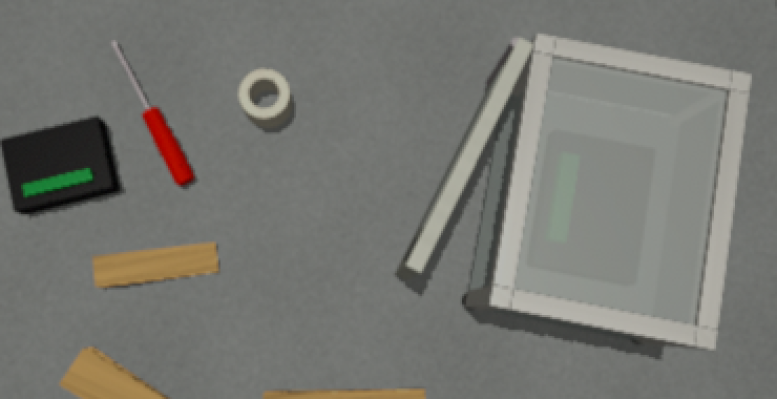

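Run:
```python
from h import *
f=np.load('pics/top0.npz');im,d=f['im'],f['d'];P=cloud('top',d)
hsv=cv2.cvtColor(im,cv2.COLOR_RGB2HSV);m=cv2.inRange(hsv,(8,90,80),(25,255,255))
for c in cv2.findContours(m,0,2)[0]:
    if cv2.contourArea(c)<300: continue
    k=np.zeros_like(m);cv2.drawContours(k,[c],-1,255,-1);k=(cv2.erode(k,np.ones((5,5)))>0)&(d>0.5)
    q=P[k];A=np.c_[q[:,:2]-q[:,:2].mean(0),np.ones(len(q))];co=np.linalg.lstsq(A,q[:,2],rcond=None)[0]
    u=np.linalg.svd(q[:,:2]-q[:,:2].mean(0))[2][0]; 
    if u@co[:2]>0:u=-u   # towards thin end
    e=(q[:,:2]-q[:,:2].mean(0))@u
    print('ctr',q.mean(0).round(4),'thin dir',u.round(3),np.degrees(np.arctan2(u[1],u[0])).round(1),'slope',np.hypot(*co[:2]).round(3),'ext',e.min().round(3),e.max().round(3))
p=ray('top',np.array([(324,215),(255,250)])*512/768,[0.05,0.02]) if 0 else ray('top',np.array([(324,215),(255,250)])*512/768,0.04);print('roll,screw',p.round(3))
th=np.radians(-102.3);gx=np.array([np.cos(th),np.sin(th)]);gy=np.array([-gx[1],gx[0]]);G=np.array([.562,-.214])
print(gx,gy,'place',G-.126*gx-.05*gy)
print(r.read_state()['joint_positions'])
for yaw in (th,th+np.pi,th+np.pi/2,th-np.pi/2):
  for o in(.2,.1): print(np.degrees(yaw).round(),o,r.solve_ik([*(G-(.126+o)*gx-.08*gy),.15],down(yaw)))
```

```text
ctr [0.3356 0.0691 0.0224] thin dir [-0.025 -1.   ] -91.4 slope 0.171 ext -0.085 0.091
ctr [0.3468 0.2995 0.0224] thin dir [-0.581 -0.814] -125.5 slope 0.172 ext -0.084 0.09
ctr [0.5095 0.2854 0.0171] thin dir [ 0.122 -0.993] -83.0 slope 0.17 ext -0.063 0.066
roll,screw [[0.709 0.151 0.04 ]
 [0.653 0.265 0.04 ]]
[-0.21303039 -0.97704557] [ 0.97704557 -0.21303039] place [ 0.53998955 -0.08024074]
[-1.29997052e+00  3.42620971e-01  1.52488724e+00 -1.34035311e-06
  1.27539697e+00 -1.45991776e-01]
-102.0 0.2 [ 8.09887692e-02  5.19337567e-01  1.55487007e+00 -4.44089210e-16
  1.06738501e+00 -2.84592839e+00]
-102.0 0.1 [-9.91554441e-02  4.64603688e-01  1.65248273e+00 -4.44089210e-16
  1.02450624e+00 -3.02607260e+00]
78.0 0.2 [ 8.09887692e-02  5.19337567e-01  1.55487007e+00 -4.44089210e-16
  1.06738501e+00  2.95664267e-01]
78.0 0.1 [-9.91554441e-02  4.64603688e-01  1.65248273e+00 -4.44089210e-16
  1.02450624e+00  1.15520054e-01]
-12.0 0.2 [ 8.09887692e-02  5.19337567e-01  1.55487007e+00 -4.44089210e-16
  1.06738501e+00  1.86646059e+00]
-12.0 0.1 [-9.91554441e-02  4.64603688e-01  1.65248273e+00 -4.44089210e-16
  1.02450624e+00  1.68631638e+00]
-192.0 0.2 [ 8.09887692e-02  5.19337567e-01  1.55487007e+00 -4.44089210e-16
  1.06738501e+00 -1.27513206e+00]
-192.0 0.1 [-9.91554441e-02  4.64603688e-01  1.65248273e+00 -4.44089210e-16
  1.02450624e+00 -1.45527627e+00]
```

```bash
cat >> h.py <<'E'
th=np.radians(-102.3);gx=np.array([np.cos(th),np.sin(th)]);gy=np.array([-gx[1],gx[0]]);G=np.array([.562,-.214])
def gw(x,y,z): return [*(G+x*gx+y*gy),z]
def wg(p): return ((p[:2]-G)@gx, (p[:2]-G)@gy, p[2])
E
python3 - <<'E'
from h import *
p=r.read_state()['eef_pos'];q=down(th+np.pi)
r.move_straight([p[0],p[1],.34],speed=.25)
r.reach(gw(-.27,-.09,.34),q)
command_gripper(0,20)
r.move_straight(gw(-.27,-.09,.14),speed=.2)
for i in range(3):
    s=r.move_straight(gw(-.115,-.09,.14),speed=.05,max_force=6)
    st=r.read_state();print(s,np.round(wg(st['eef_pos']),4),st['contact_force'].round(2),st['time_s'],st['grip_width'])
    if -wg(st['eef_pos'])[0]<.15: break
r.hold(.3);print(r.read_state()['contact_force'])
im,d=optics.get_image('top');np.savez('pics/top1.npz',im=im,d=d)
cv2.imwrite('pics/c1.png',cv2.resize(im[100:290,200:460,::-1],None,fx=3,fy=3,interpolation=3))
E
```

```text
True [-0.1406 -0.0902  0.1398] [0.37 3.55 1.58] 7.0333 0.00038121740021812204
[1.45301122 2.22788472 1.35049665]
```

View pics/c1.png

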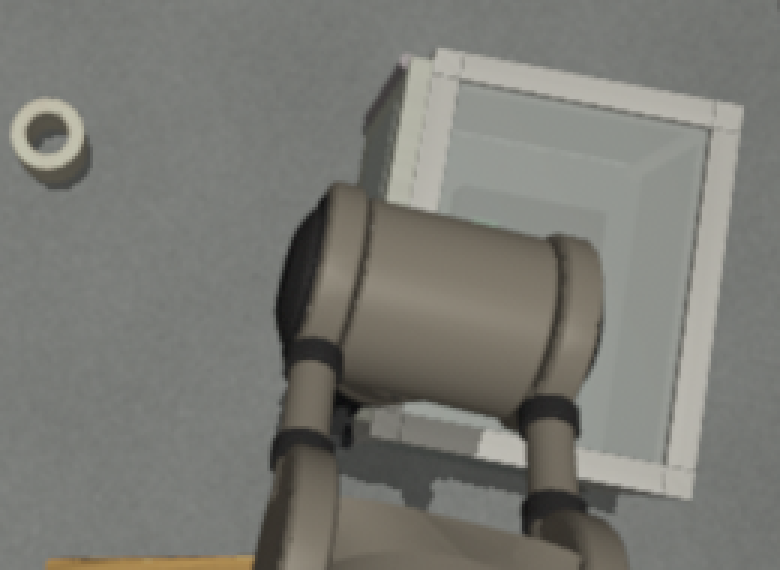

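```bash
python3 - <<'E'
from h import *
r.move_straight(gw(-.2,-.09,.14),speed=.2)
r.move_straight(gw(-.25,-.09,.25),speed=.25)
a=np.radians(-83.5);u=np.array([np.cos(a),np.sin(a)]);c=np.array([.5095,.2855])
g=c-.045*u;q=down(a+np.pi)
r.reach([*g,.15],q)
im,d=optics.get_image('top');np.savez('pics/top2.npz',im=im,d=d)
command_gripper(.07,30)
wi,_=optics.get_image('wrist')
b=np.hstack([cv2.resize(im[100:290,200:460,::-1],(500,366)),cv2.resize(wi[:,:,::-1],(300,225)) if 0 else np.zeros((366,1,3),np.uint8)])
cv2.imwrite('pics/c2.png',b)
print(r.move_straight([*g,.027],speed=.1,max_force=8),r.read_state()['eef_pos'])
command_gripper(.02,30)
st=r.read_state();print(st['grip_width'],st['contact_force'],st['time_s'])
wi,_=optics.get_image('wrist');cv2.imwrite('pics/w2.png',np.hstack([wi[:,:,::-1],b[:366].copy() if 0 else cv2.copyMakeBorder(b,0,18,0,0,0)])[:, :] )
E
python3 -c "
import cv2;a=cv2.imread('pics/w2.png');cv2.imwrite('pics/w2s.png',cv2.resize(a,(800,int(800*a.shape[0]/a.shape[1]))))"
```

```text
False [0.50483659 0.33044127 0.02770852]
0.03542805775998434 [-0.06917018 -0.0384695   3.99631879] 12.175
```

View pics/w2s.png

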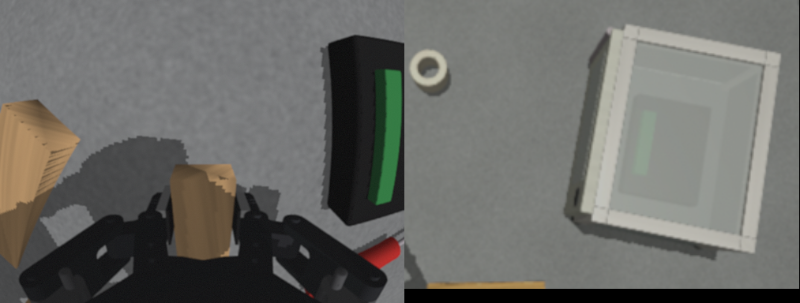

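The wedge is held across its width (35.4 mm). In the top view the door lies parallel to the guard front. Next I'll refine the guard pose from that image.

Run:
```python
from h import *
f=np.load('pics/top2.npz');im,d=f['im'],f['d'];P=cloud('top',d)
hsv=cv2.cvtColor(im,cv2.COLOR_RGB2HSV)
k=((P[...,2]>.15)&(d>.5)&(hsv[...,2]>150)&(np.indices(d.shape)[1]>270)).astype(np.uint8)
k=cv2.morphologyEx(k,2,np.ones((3,3)))
c=max(cv2.findContours(k,0,2)[0],key=cv2.contourArea)[:,0]
w=ray('top',c,.172)[:,:2].astype(np.float32)
h=cv2.convexHull(w)[:,0]
g=np.c_[(w-G)@gx,(w-G)@gy]
print('guard ext',g.min(0).round(4),g.max(0).round(4))
for n,ax,s,o in(('door',0,-1,1),('back',0,1,1),('hinge',1,1,0),('free',1,-1,0)):
    lim=(g[:,ax]*s).max(); e=g[(g[:,ax]*s>lim-.012)&(abs(g[:,o])<.09)]
    print(n,np.polyfit(e[:,o],e[:,ax],1).round(4),len(e))
```

```text
guard ext [-0.1275 -0.1396] [0.1102 0.1415]
door [ 0.0148 -0.1254] 34
back [0.0086 0.1079] 25
hinge [-0.0103  0.1394] 33
free [-0.0077 -0.1378] 39
```

```bash
sed -i 's/-102.3/-102.8/' h.py
python3 - <<'E'
from h import *
def rep(s,*a):
    st=r.read_state();print(s,np.round(wg(st['eef_pos']),4),st['contact_force'].round(2),round(st['grip_width'],4),st['time_s'],*a)
p=r.read_state()['eef_pos'];q=down(th+np.pi)
r.move_straight([p[0],p[1],.10],speed=.2)
r.reach(gw(-.265,-.05,.10),q)
s=r.move_straight(gw(-.265,-.05,.0277),speed=.06,max_force=4);rep('down',s)
s=r.move_straight(gw(-.226,-.05,r.read_state()['eef_pos'][2]),speed=.03,max_force=3);rep('in',s)
im,d=optics.get_image('side')
command_gripper(.06);rep('open')
r.move_straight(gw(wg(r.read_state()['eef_pos'])[0],-.05,.10),speed=.15)
im2,d=optics.get_image('side')
cv2.imwrite('pics/s3.png',np.hstack([cv2.resize(i[60:300,150:330,::-1],(400,533)) for i in (im,im2)]))
E
```

```text
down [-0.2649 -0.0502  0.0276] [-1.26  0.45  6.48] 0.0354 15.025 True
in [-0.2649 -0.0502  0.0276] [0.61 0.4  4.8 ] 0.0351 15.2667 True
open [-0.2647 -0.0512  0.0264] [ 0.23 -0.1  -0.09] 0.0598 15.675
```

View pics/s3.png

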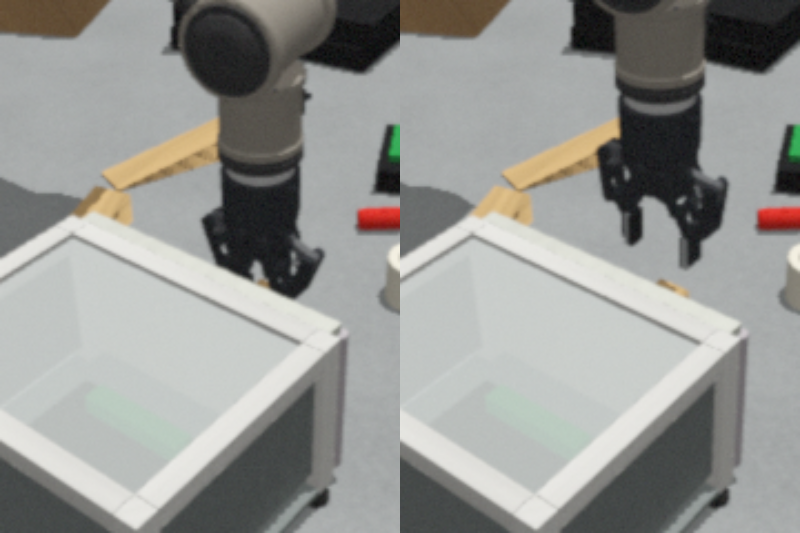

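The wedge lies on the bench, released, with its tip about 24 mm short of the door: setting it down tripped the force stop, so it didn't slide in. I'll push it from the heel with closed fingers.

```bash
cat >> h.py <<'E'
def rep(s,*a):
    st=r.read_state();print(s,np.round(wg(st['eef_pos']),4),'F',st['contact_force'].round(2),round(st['grip_width'],4),st['time_s'],*a)
def wedge(im,z=.014):
    m=cv2.inRange(cv2.cvtColor(im,cv2.COLOR_RGB2HSV),(8,90,60),(25,255,255));out=[]
    for c in cv2.findContours(m,0,2)[0]:
        if cv2.contourArea(c)<80: continue
        w=ray('top',c[:,0],z)[:,:2]; g=np.c_[(w-G)@gx,(w-G)@gy].astype(np.float32)
        if g[:,0].mean()<-.12 and g[:,0].min()>-.34 and abs(g[:,1].mean()+.05)<.05:
            b=cv2.minAreaRect(g);out.append((np.round(b[0],4),np.round(b[1],4),round(b[2],1),g.min(0).round(4),g.max(0).round(4)))
    return out
E
python3 - <<'E'
from h import *
command_gripper(0,20)
r.move_straight(gw(-.335,-.05,.10),speed=.2)
im,_=optics.get_image('top');cv2.imwrite('pics/t4.png',im[...,::-1]);print(wedge(im))
r.move_straight(gw(-.335,-.05,.032),speed=.1,max_force=5)
r.hold(.2);rep('behind')
s=r.move_straight(gw(-.262,-.05,.032),speed=.04,max_force=5);rep('pushed',s)
im,_=optics.get_image('top');cv2.imwrite('pics/t5.png',im[...,::-1]);print(wedge(im))
E
```

```text
[(array([-0.2029, -0.0505]), array([0.0376, 0.1053]), 89.1, array([-0.2553, -0.0693], dtype=float32), array([-0.1502, -0.031 ], dtype=float32))]
behind [-0.3351 -0.0496  0.0328] F [ 0.69 -0.02  0.62] -0.0 18.55
pushed [-0.2621 -0.05    0.032 ] F [-1.3   0.    0.38] 0.0002 20.525 False
[(array([-0.2138, -0.049 ]), array([0.0599, 0.0252]), 11.3, array([-0.2412, -0.0648], dtype=float32), array([-0.1829, -0.0327], dtype=float32))]
```

Run:
```python
from h import *
s=r.move_straight(gw(-.205,-.05,.032),speed=.01,max_force=12.5);rep('pushed',s)
f=r.read_state()['contact_force'];print('along',f[:2]@gx)
r.hold(.3);f=r.read_state()['contact_force'];print('along',f[:2]@gx)
```

```text
pushed [-0.2349 -0.0501  0.0318] F [0.67 1.27 0.7 ] -0.0 23.5333 True
along -1.3907976614487276
along -1.2287302665924624
```

Run:
```python
from h import *
r.hold(.2);f0=r.read_state()['contact_force'];x=wg(r.read_state()['eef_pos'])[0];print(f0.round(2),x)
for i in range(12):
    x+=.0005
    s=r.move_straight(gw(x,-.05,.032),speed=.005,max_force=13)
    r.hold(.1);st=r.read_state();F=(st['contact_force'])[:2]@gx
    print(round(x,4),s,np.round(wg(st['eef_pos']),4),'F',F.round(2),st['contact_force'].round(1),st['time_s'])
    if s or F<-12.5: break
im,_=optics.get_image('side');cv2.imwrite('pics/s6.png',cv2.resize(im[100:300,150:350,::-1],(600,600),interpolation=3))
```

```text
[0.12 0.78 0.63] -0.23489585196090784
-0.2344 False [-0.2348 -0.0504  0.0317] F -5.75 [ 1.   5.7 -3.3] 24.4583
-0.2339 False [-0.2348 -0.0504  0.0318] F -7.8 [ 1.2  7.7 -3. ] 24.8083
-0.2334 False [-0.2347 -0.0504  0.0318] F -9.23 [ 1.6  9.1 -2.8] 25.1583
-0.2329 False [-0.2347 -0.0504  0.0318] F -11.3 [ 2.1 11.1 -2.4] 25.5083
-0.2324 False [-0.2346 -0.0504  0.0319] F -14.85 [ 4.1 14.3 -3.7] 25.8583
```

View pics/s6.png

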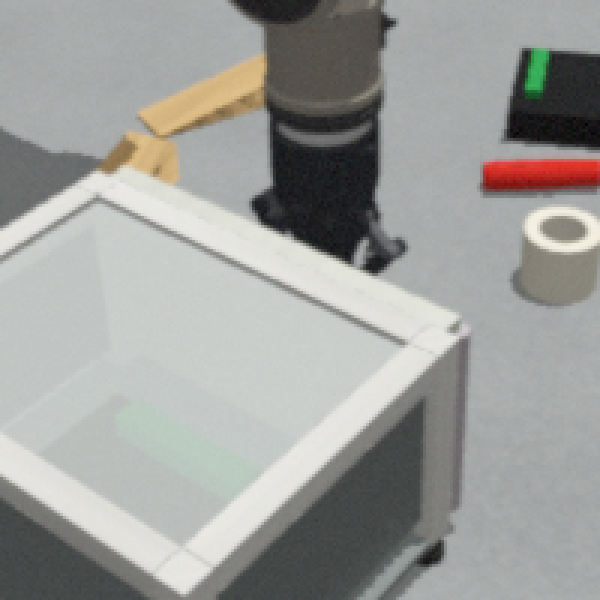

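The push reached about 14.9 N with the wedge stationary, so it's jammed. I'll back straight off and check.

Run:
```python
from h import *
r.move_straight(gw(-.29,-.05,.032),speed=.06)
r.move_straight(gw(-.33,-.05,.15),speed=.2)
r.reach([.38,.28,.3],down(th+np.pi)); r.hold(.3); rep('clear')
im,d=optics.get_image('top');print(wedge(im),wedge(im,.022))
P=cloud('top',d)
k=((P[...,2]>.15)&(P[...,2]<.19)&(d>.5)&(im.max(2)>150)&(np.indices(d.shape)[1]>270)).astype(np.uint8);k=cv2.morphologyEx(k,2,np.ones((3,3)))
c=max(cv2.findContours(k,0,2)[0],key=cv2.contourArea)[:,0];w=ray('top',c,.172)[:,:2];g=np.c_[(w-G)@gx,(w-G)@gy]
for n,s in(('door',-1),('back',1)):
    e=g[(g[:,0]*s>(g[:,0]*s).max()-.012)&(abs(g[:,1])<.09)];print(n,np.polyfit(e[:,1],e[:,0],1).round(4))
cv2.imwrite('pics/t7.png',cv2.resize(im[90:300,80:460,::-1],None,fx=2.1,fy=2.1,interpolation=3))
```

```text
clear [-0.4411 -0.2864  0.2994] F [-0.99  0.18 -0.95] 0.0001 29.25
[(array([-0.1756, -0.0498]), array([0.0386, 0.0978]), 89.5, array([-0.2245, -0.0694], dtype=float32), array([-0.1266, -0.0301], dtype=float32))] [(array([-0.1763, -0.0509]), array([0.0382, 0.0969]), 89.5, array([-0.2248, -0.0704], dtype=float32), array([-0.1277, -0.0315], dtype=float32))]
door [ 0.0017 -0.1255]
back [0.0039 0.1073]
```

View pics/t7.png

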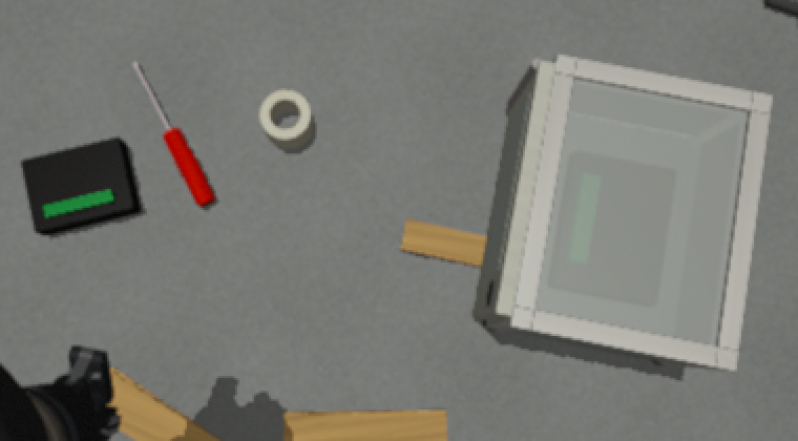

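The door is shut, with its face at x = -0.1255 and parallel to the guard's back. The wedge is square under it, centred at y ≈ -50 mm, and the roll, screwdriver and module look unmoved. I'm handing in.

```bash
python3 -c "
from workcell import r
r.finish_job();print(r.read_state()['time_s'])"
```

```text
the job is handed in; nothing more can be done
the job is handed in; nothing more can be done
```

The door is shut and the wedge is jammed under it; I handed the job in at about 29 s of the 72 s allowed.

**What I did**
- **Door:** I swung it shut with the closed fingertips, stopping at 6 N.
- **Wedge:** I picked up the smallest of the three and set it on the bench square to the door. The set-down tripped the force stop with the tip about 24 mm short of the door. I let go there and pushed it in on the heel with closed fingers, ending at about 14.9 N with no further advance.

**Last checks, from the top camera**
- **Door:** its face is at x ≈ -125.5 mm of the guard against the expected -126, and parallel to the guard's back within about 0.002 rad.
- **Wedge:** it is centred about 50 mm to the free-edge side of the guard's centre, right on the wedge place. It is square within about 1° and roughly 42–46 mm under the door.
- **Bystanders:** the label roll, screwdriver and module look unmoved, judged by eye only.
- **Robot:** it was clear of everything when I handed in.

**What disagreed or was not tested**
- After the first push stopped at its 12.5 N limit, the force reading fell to about 1.4 N. I pushed again in 0.5 mm steps; the force climbed to 14.9 N while the wedge stayed put, so I took it as jammed.
- I did not pull on the door to test the jam, and I did not measure the wedge's force on the door.

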